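# Put the stacked ring gauges back in their cases

## Robot

A 7-joint arm with a two-finger parallel gripper is mounted at the origin on the work surface. World frame = base frame: x ahead of the robot, y to its left, z up, the work surface at z = 0. Lengths are in m, angles in rad, forces in N, time in s.
With the tool pointing down it reaches from about 0.35 to 0.9 m from the base axis. Payload 8.1 kg.
Tool frame: the origin (TCP) lies midway between the tips of the shut fingers; the grasp point (between the pads) lies 19 mm behind it; z points along the fingers, y is the line along which they close (so a half turn about z gives the same grasp; the last joint's range is limited). The gripper opens to 92 mm and grips with 3 to 60 N. Pads are 19 mm wide; open, the fingers measure 130 mm over their backs; the gripper's body (75 mm by 190 mm) begins 47 mm behind the grasp point.
Start: joints at [-1.252, 0.434, 0.025, 1.573, -0.012, 1.134, -0.075], TCP at [0.256, 0.57, 0.227] pointing down, gripper open.
Joint ranges: [-2.62, 2.62], [-0.44, 2.09], [-1.27, 1.32], [0.08, 2.57], [-1.32, 4.46], [0.12, 2], [-2.74, 2.74]. Speed limits (rad/s): [2.22, 2.22, 3.01, 3.01, 3.14, 3.14, 3.14].

## Interface

Orientations are given as a rotation vector (axis times angle).
In Python, from cell import arm gives the robot as it stands.
- The arm moves only by the tool carry_out, never from a script. Its arguments are lists of equal length, an entry for each row: "claw": the finger opening in cm, from 0 to 9.18; "delta_pos": the shift along the tool's x, y, z in cm, a list of three; "angular": the turn, a rotation vector about the tool's x, y, z in rad, a list of three. In form: {"claw": [claw, ...], "delta_pos": [[dx, dy, dz], ...], "angular": [[ax, ay, az], ...]}. A call has 1 to 20 rows; each row shifts and turns the commanded pose from where the row before left it, along the tool's axes as they then stand; what a row does not reach is not made up. A row lasts 1/10 s, in which the tool goes at most 50 mm and 8.59 degrees, less where a joint would pass 70% of its speed; a pose out of reach is approached as far as the arm can. A call with a gripper value outside its range is refused whole. The fingers move at their own pace and stop on an object; "force" is the grip in N (left out, the last holds). Time passes only in rows, so rows that do not move let the fingers close. It gives the time, the measured TCP pose, the force, the opening and the grip force at its end, in the units of the state.
- arm.observe(): the state, without advancing time (a new reading comes with each control period).
- arm.get_image(name): name is "side" or "top" or "wrist"; returns a dict with "frame" (480x640x3 uint8, red, green, blue), "mtx" (3x3 intrinsics, pixels), "dist" ([k1, k2, p1, p2, k3] as OpenCV has them; the pictures are not rectified), "T" (4x4, takes a point from camera to world coordinates). Camera axes: x right, y down, z forward; pixel columns grow to the right and rows downward; lengths in m; the calibration is good to about 2 mm. A picture is of the moment at which its call begins. There is no depth.
- arm.sign_off(): hands the job in; it is judged then, once.
Trained networks look in a picture, given as the dict that the camera call returned (one of the last four; its "shot" number tells which), for a name from the list of things; names that differ only in an ending like _2 or _b are one class to them, and where a whole thing is asked for, a point or a joint stands for the part that bears it (a point fixed in the world has none). Each returns a list of dicts, best first, with "conf" (0 to 1); they miss things now and then, are a little off and sometimes report something else, mostly with a low value. They report only what shows in the picture. A call takes as long as a camera call.
- arm.look_for(label, picture): "centre" ([column, row] as shares, 0 to 1, of the picture: columns of its width, rows of its height, amid what is visible of it).
- arm.trace(label, picture): "region" (480x640 bool, what is visible of it) and "centre" ([column, row] as shares, 0 to 1, of the picture: columns of its width, rows of its height, amid what is visible of it).
- arm.place_of(label, picture): "centre" ([column, row] as shares, 0 to 1, of the picture: columns of its width, rows of its height: a listed point, or the origin of a listed thing).
The state is a dict: "clock": time; "joints": joint angles; "dq": joint speeds; "joint_efforts": joint torques, N m; "position": TCP position; "ee_rot": TCP orientation; "force": force on the tool from outside, world axes, zero at the start; "ft_torque": the same for the moment, N m; "width": opening from 0.0 (shut) to 1.0 (fully open); "gripper_force": force on a finger pad.
Only numpy, scipy, OpenCV 4.12 (cv2) and the standard library are available. Lean on these libraries where they do the work, as an engineer would, in place of code of your own. Each camera call takes 0.05 s, during which the arm holds its last target. There are 200 camera calls.

## Task

The four steel ring gauges stand stacked on the round aluminium plate: take the stack apart ring by ring and put each gauge away in its own open case, the one whose nest is lined in its colour and made for its size, lying flat on the floor of the nest. Lower the gauges into place, do not drop them, and leave the cylinder square and the glass scale standing where they are.

Things in the scene. Friction and masses are not known exactly. Their poses are not given: they have to be found in the camera images.
- ring_blue: steel ring gauge with a blue enamel line around its top face and a thin blue line around its outside: 63 mm outside diameter, 38 mm bore, 24 mm high; at the start it lies flat at the bottom of the stack, on a round aluminium plate 116 mm across and 20 mm high (each ring within 3 mm of the centre of the one below). Origin: centre of its underside; z is its axis, up.
- ring_yellow: steel ring gauge with a yellow enamel line around its top face and a thin yellow line around its outside: 53 mm outside diameter, 30 mm bore, 22 mm high; at the start it lies flat second from below, on the blue ring (each ring within 3 mm of the centre of the one below). Origin: centre of its underside; z is its axis, up.
- ring_green: steel ring gauge with a green enamel line around its top face and a thin green line around its outside: 42 mm outside diameter, 22 mm bore, 20 mm high; at the start it lies flat third from below, on the yellow ring (each ring within 3 mm of the centre of the one below). Origin: centre of its underside; z is its axis, up.
- ring_red: steel ring gauge with a red enamel line around its top face and a thin red line around its outside: 32 mm outside diameter, 14 mm bore, 18 mm high; at the start it lies flat on top of the stack, on the green ring (each ring within 3 mm of the centre of the one below). Origin: centre of its underside; z is its axis, up.
- case_blue: open wooden case of the blue ring gauge, 93 mm square, 20.5 mm high: black foam with a round nest 75 mm across in its middle, 6 mm deep, its floor blue and 14 mm above the case's underside. Fixed to the bench. Its lid, of the same size and height, lies opened flat on its +x side. Origin: centre of the underside, below the nest's centre (lid not counted); z up.
- case_yellow: open wooden case of the yellow ring gauge, 83 mm square, 20.5 mm high: black foam with a round nest 65 mm across in its middle, 6 mm deep, its floor yellow and 14 mm above the case's underside. Fixed to the bench. Its lid, of the same size and height, lies opened flat on its +x side. Origin: centre of the underside, below the nest's centre (lid not counted); z up.
- case_green: open wooden case of the green ring gauge, 72 mm square, 20.5 mm high: black foam with a round nest 54 mm across in its middle, 6 mm deep, its floor green and 14 mm above the case's underside. Fixed to the bench. Its lid, of the same size and height, lies opened flat on its +x side. Origin: centre of the underside, below the nest's centre (lid not counted); z up.
- case_red: open wooden case of the red ring gauge, 62 mm square, 20.5 mm high: black foam with a round nest 44 mm across in its middle, 6 mm deep, its floor red and 14 mm above the case's underside. Fixed to the bench. Its lid, of the same size and height, lies opened flat on its +x side. Origin: centre of the underside, below the nest's centre (lid not counted); z up.
- cylinder_square: cylinder square: a bright steel cylinder standing upright, 40 mm in diameter, 100 mm high, 0.6 kg, with a black band at mid height; loose, to be left alone. Origin: centre of its underside.
- glass_scale: glass scale: flat aluminium frame 50 x 90 mm, 10 mm high, with a greenish graduated glass in it; loose, to be left alone. Origin: centre of its underside, long side along y.

How it is judged:
At the end, for the whole second after the job is handed in: Each ring lies released and at rest in the nest of its own case: its centre within 10 mm of the nest's centre, its underside within 3 mm of the nest's floor, tilted less than 0.08 rad; the cylinder square (still upright) and the glass scale are within 20 mm of where they stood (horizontal distance between ring_blue and case_blue below 0.01 m and z of ring_blue in the frame of case_blue between 0.011 and 0.017 m and angle between each of ring_blue, ring_yellow, ring_green, ring_red's own z axis and vertical below 0.08 rad and linear speed of each of ring_blue, ring_yellow, ring_green, ring_red below 0.02 m/s and horizontal distance between ring_yellow and case_yellow below 0.01 m and z of ring_yellow in the frame of case_yellow between 0.011 and 0.017 m and horizontal distance between ring_green and case_green below 0.01 m and z of ring_green in the frame of case_green between 0.011 and 0.017 m and horizontal distance between ring_red and case_red below 0.01 m and z of ring_red in the frame of case_red between 0.011 and 0.017 m and distance of each of cylinder_square, glass_scale from where it was at the start of the episode below 0.02 m and angle between cylinder_square's own z axis and vertical below 0.2 rad); the robot touches nothing.
It fails at once if a ring gauge is dropped (falls free faster than 0.45 m/s, about 10 mm) ((linear speed of ring_blue above 0.45 m/s and contact force between ring_blue and anything else below 0.05 N) or (linear speed of ring_yellow above 0.45 m/s and contact force between ring_yellow and anything else below 0.05 N) or (linear speed of ring_green above 0.45 m/s and contact force between ring_green and anything else below 0.05 N) or (linear speed of ring_red above 0.45 m/s and contact force between ring_red and anything else below 0.05 N)).
It fails at once if the cylinder square is pushed more than 20 mm or tipped (distance of cylinder_square from where it was at the start of the episode above 0.02 m or angle between cylinder_square's own z axis and vertical above 0.2 rad).
It fails at once if the glass scale is pushed more than 20 mm (distance of glass_scale from where it was at the start of the episode above 0.02 m).
It also fails if it takes over 96 s, if anything falls off the work surface, if the arm or the gripper's body presses on something with over 40 N, if the wrist force passes 120 N, or if a joint passes its speed limit or range.

## Working session

There is one attempt and no reset: what is moved stays moved. The work goes in short steps, Python scripts to look and compute and a tool call to move; the robot and the scene stay as the last step left them, time stands still between calls to the robot, and variables do not carry over. Pictures are saved under pics/ and viewed, at most 14 in all, crops included, and the job is handed in when it is done.

Besides the shell and the picture viewer there is one more tool, called after "Request:" in YAML: its name, and indented under it one key for each argument. carry_out: Moves the arm, as the interface text tells. Its arguments: {"type":"object","properties":{"claw":{"type":"array","items":{"type":"number"}},"delta_pos":{"type":"array","items":{"type":"array","items":{"type":"number"}}},"angular":{"type":"array","items":{"type":"array","items":{"type":"number"}}},"force":{"type":"number"}},"required":["claw","delta_pos","angular"]}

```bash
mkdir -p pics
cat > h.py <<'E'
import numpy as np, cv2
from cell import arm
def ray(im,px):
    u=cv2.undistortPoints(np.array([[px]],float),np.array(im["mtx"],float),np.array(im["dist"],float))[0,0]
    T=np.array(im["T"]); return T[:3,3],T[:3,:3]@np.array([u[0],u[1],1])
def onz(im,px,z):
    o,d=ray(im,px); return o+d*(z-o[2])/d[2]
def px(c): return [c[0]*640,c[1]*480]
def save(im,n): cv2.imwrite("pics/"+n,im["frame"][:,:,::-1])
E
python3 - <<'E'
from h import *
np.set_printoptions(precision=4,suppress=True)
s=arm.observe(); print(s)
for n in ("top","side"):
    im=arm.get_image(n); save(im,n+"0.png"); print(n,np.array(im["T"])[:3,3])
    for l,z in [("ring_red",.086),("ring_green",.066),("ring_yellow",.044),("ring_blue",.02),("case_blue",0),("case_yellow",0),("case_green",0),("case_red",0),("cylinder_square",0),("glass_scale",0)]:
        for r in arm.place_of(l,im)[:2]:
            p=px(r["centre"]); print(l,round(r["conf"],2),np.round(p,1),onz(im,p,z))
E
```

```text
{'clock': 0.0, 'joints': array([-1.2516,  0.4352,  0.025 ,  1.5741, -0.0116,  1.134 , -0.0751]), 'dq': array([-0.001 ,  0.0018,  0.0005, -0.0003,  0.0003,  0.0001, -0.001 ]), 'joint_efforts': array([  0.0008, -66.7854,   0.9852, -31.4452,  -0.0606,   0.0428,
         0.0001]), 'position': array([0.2557, 0.5697, 0.2259]), 'ee_rot': array([-0.6577, -3.0718,  0.0025]), 'force': array([-0.0303,  0.3744,  0.3772]), 'ft_torque': array([-0.0415,  0.0152, -0.02  ]), 'gripper_force': 0.0, 'width': 1.000657745518477}
top [ 0.2889 -0.0074  1.0583]
ring_red 0.63 [407.3 214.2] [ 0.5278 -0.1824  0.086 ]
ring_green 0.74 [484.  250.6] [ 0.4596 -0.3475  0.066 ]
ring_green 0.68 [358.5 300.1] [ 0.3516 -0.0861  0.066 ]
ring_yellow 0.74 [401.5 216.5] [ 0.5327 -0.1774  0.044 ]
ring_yellow 0.71 [243.9 196. ] [0.569  0.1612 0.044 ]
ring_blue 0.72 [400.4 224.9] [ 0.5196 -0.179   0.02  ]
ring_blue 0.46 [319.9 203.7] [ 0.5622 -0.0025  0.02  ]
case_blue 0.79 [482.5 249.9] [ 0.4725 -0.3668  0.    ]
case_yellow 0.86 [322.1 201.1] [ 0.5736 -0.0073  0.    ]
case_green 0.7 [153.2 220.3] [0.5203 0.3718 0.    ]
case_g
[... 153 characters left out ...]
 0.    ]
glass_scale 0.9 [268.8 289.2] [0.374  0.1031 0.    ]
side [ 0.0155 -0.9811  0.7982]
ring_red 0.5 [387.6 286.3] [ 0.5254 -0.191   0.086 ]
ring_green 0.78 [387.5 293.9] [ 0.5267 -0.1909  0.066 ]
ring_yellow 0.62 [387.5 298.2] [ 0.5347 -0.1796  0.044 ]
ring_blue 0.7 [382.  307.6] [ 0.5247 -0.1765  0.02  ]
case_blue 0.97 [407.3 383.4] [ 0.4699 -0.3677 -0.    ]
case_yellow 0.55 [362.8 267.3] [ 0.5717 -0.0059  0.    ]
case_green 0.77 [281.5 200.8] [0.5184 0.3811 0.    ]
case_red 0.75 [338.3 229. ] [0.5961 0.174  0.    ]
cylinder_square 0.93 [294.8 313.8] [ 0.36   -0.0935  0.    ]
cylinder_square 0.5 [269.8 266.3] [0.3742 0.0934 0.    ]
glass_scale 0.77 [270.8 262.6] [0.3817 0.1068 0.    ]
```

View pics/top0.png

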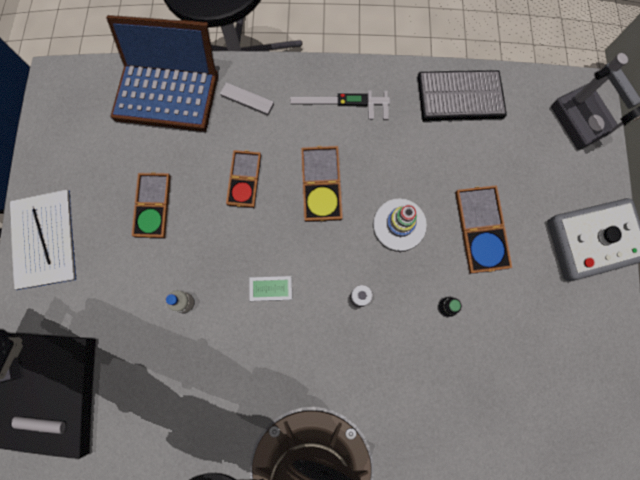

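View pics/side0.png

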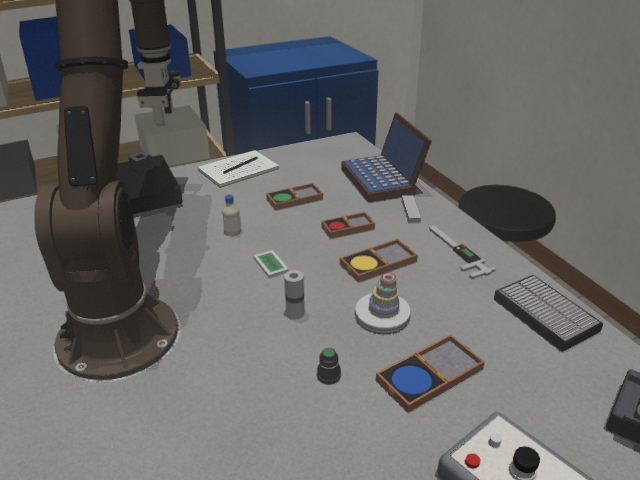

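Top view: the stack is at about (404,218). The nests are at blue (488,250), yellow (322,201), red (242,192) and green (149,220). Next I'll refine these with colour segmentation in both views.

```bash
cat >> h.py <<'E'
HUE={"blue":(100,125),"yellow":(22,35),"green":(45,85),"red":(-8,8)}
def blob(im,c,near,r,smin=110,vmin=40):
    h=cv2.cvtColor(im["frame"],cv2.COLOR_RGB2HSV).astype(int); H=h[...,0].copy()
    if c=="red": H[H>90]-=180
    a,b=HUE[c]; m=(H>=a)&(H<=b)&(h[...,1]>smin)&(h[...,2]>vmin)
    y,x=np.nonzero(m); k=np.hypot(x-near[0],y-near[1])<r; pts=np.stack([x[k],y[k]],1).astype(np.float32)
    return pts
def circle(im,pts,z):
    """hull -> world plane -> enclosing circle fit (least squares)"""
    hp=cv2.convexHull(pts)[:,0]; w=np.array([onz(im,p,z)[:2] for p in hp])
    A=np.c_[2*w,np.ones(len(w))]; s=np.linalg.lstsq(A,(w**2).sum(1),rcond=None)[0]
    return s[:2],np.sqrt(s[2]+s[:2]@s[:2])*2
E
python3 - <<'E'
from h import *
np.set_printoptions(precision=4,suppress=True)
N={"top":{"blue":(488,250),"yellow":(322,201),"green":(149,220),"red":(242,192)},"side":{"blue":(411,380),"yellow":(364,263),"green":(284,197),"red":(338,226)}}
for n in N:
    im=arm.get_image(n)
    for c,p in N[n].items():
        pts=blob(im,c,p,26); print(n,c,len(pts),*circle(im,pts,.014))
    if n=="top": st=(404,216)
    else: st=(386,290)
    for c,z in [("red",.104),("green",.086),("yellow",.066),("blue",.044)]:
        pts=blob(im,c,st,30,60); 
        if len(pts)>4: print(" ring",c,len(pts),*circle(im,pts,z))
    for l,z in [("cylinder_square",.1),("glass_scale",.01)]:
        r=arm.trace(l,im)[0]["region"]; y,x=np.nonzero(r); print(l,onz(im,[x.mean(),y.mean()],z/2))
E
```

```text
top blue 942 [ 0.4721 -0.3731] 0.07742864931512346
top yellow 746 [ 0.5703 -0.0069] 0.06867822257434454
top green 469 [0.5169 0.3771] 0.05549986588034372
top red 352 [0.59   0.1706] 0.05066235550093253
 ring red 83 [ 0.5272 -0.1803] 0.03129987569919895
 ring green 51 [ 0.5254 -0.1804] 0.03880935290139448
 ring yellow 117 [ 0.5229 -0.1771] 0.0512971985866805
 ring blue 120 [ 0.5221 -0.1771] 0.05971443612830954
cylinder_square [ 0.3615 -0.0894  0.05  ]
glass_scale [0.376  0.0989 0.005 ]
side blue 919 [ 0.4744 -0.3728] 0.07276676633646409
side yellow 325 [ 0.5735 -0.0056] 0.06269776580343545
side green 86 [0.5203 0.3792] 0.04231341243731802
side red 104 [0.591  0.1742] 0.04049574371803011
 ring red 61 [ 0.5255 -0.1885] 0.040542966350580245
 ring green 15 [ 0.5279 -0.1826] 0.03744216349689726
 ring yellow 133 [ 0.5277 -0.1446] 0.12627683461432337
 ring blue 64 [ 0.5255 -0.181 ] 0.05922572869779451
cylinder_square [ 0.3613 -0.0893  0.05  ]
glass_scale [0.3759 0.094  0.005 ]
```

Request:
carry_out:
  claw: [7,7,7,7,7,7,7,7,7,7,7,7,7,7]
  delta_pos:
    - [0,0,0]
    - [0,0,0]
    - [0,0,0]
    - [0,0,0]
    - [-3.3,-2.4,0]
    - [-3.3,-2.4,0]
    - [-3.3,-2.4,0]
    - [-3.3,-2.4,0]
    - [-3.3,-2.4,0]
    - [-3.3,-2.4,0]
    - [-3.3,-2.4,0]
    - [-3.2,-2.5,0]
    - [0,0,0]
    - [0,0,0]
  angular:
    - [0,0,-0.105]
    - [0,0,-0.105]
    - [0,0,-0.105]
    - [0,0,-0.107]
    - [0,0,0]
    - [0,0,0]
    - [0,0,0]
    - [0,0,0]
    - [0,0,0]
    - [0,0,0]
    - [0,0,0]
    - [0,0,0]
    - [0,0,0]
    - [0,0,0]

```text
clock: 2.8
position: [0.5197, 0.3762, 0.2266]
ee_rot: [-0.004, -3.142, 0.0]
force: [-0.7, 0.9, -0.6]
width: 0.762
gripper_force: 0.0
```

Run:
```python
from h import *
np.set_printoptions(precision=4,suppress=True)
s=arm.observe(); print(s["clock"],s["position"],s["ee_rot"],s["joints"],s["width"])
im=arm.get_image("wrist"); save(im,"w0.png"); T=np.array(im["T"]);print(T)
```

```text
2.8 [0.5197 0.3762 0.2266] [-0.0039 -3.1415  0.0003] [-0.7181  0.4623  0.0122  1.5283 -0.0059  1.1513  0.8636] 0.7621966052068812
[[ 0.0035  0.9561  0.2931  0.4407]
 [ 1.     -0.0035 -0.0005  0.3771]
 [ 0.0006  0.2931 -0.9561  0.384 ]
 [ 0.      0.      0.      1.    ]]
```

View pics/w0.png

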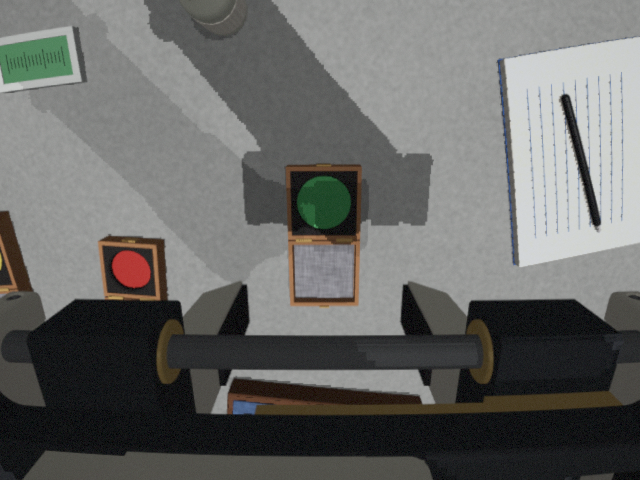

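Wrist view: the green nest is at (324,202) and the red nest at (131,269). I'll measure both, then move on to the stack.

Run:
```python
from h import *
np.set_printoptions(precision=4,suppress=True)
im=arm.get_image("wrist")
for c,p,r in [("green",(324,202),32),("red",(131,269),25)]:
    pts=blob(im,c,p,r); print(c,len(pts),*circle(im,pts,.014))
```

```text
green 2251 [0.5174 0.376 ] 0.05332169170275305
red 1198 [0.5878 0.1713] 0.04376756354153871
```

Request:
carry_out:
  claw: [7,7,7,7,7,7,7,7,7,7,7,7,7,7,7,7]
  delta_pos:
    - [0,-3,0]
    - [0,-4,0]
    - [0,-4,0]
    - [0,-4,0]
    - [0,-4,0]
    - [0,-4,0]
    - [0,-4,0]
    - [0,-4,0]
    - [0,-4,0]
    - [0,-4,0]
    - [0,-4,0]
    - [0,-4,0]
    - [0,-4,0]
    - [0,-4,0]
    - [-0.7,-1,0]
    - [0,0,0]
  angular:
    - [0,0,0]
    - [0,0,0]
    - [0,0,0]
    - [0,0,0]
    - [0,0,0]
    - [0,0,0]
    - [0,0,0]
    - [0,0,0]
    - [0,0,0]
    - [0,0,0]
    - [0,0,0]
    - [0,0,0]
    - [0,0,0]
    - [0,0,0]
    - [0,0,0]
    - [0,0,0]

```text
clock: 4.5
position: [0.5266, -0.1832, 0.2268]
ee_rot: [0.001, 3.141, -0.0]
force: [1.1, 0.3, -0.0]
width: 0.763
gripper_force: 0.0
```

Run:
```python
from h import *
np.set_printoptions(precision=4,suppress=True)
s=arm.observe(); print(s["clock"],s["position"],s["ee_rot"],s["joints"],s["width"])
im=arm.get_image("wrist"); save(im,"w1.png"); T=np.array(im["T"]);print(T[:3,3])
for l,z in [("ring_red",.086),("case_blue",0),("case_yellow",0),("cylinder_square",0)]:
    for r in arm.place_of(l,im)[:1]:
        p=px(r["centre"]); print(l,round(r["conf"],2),np.round(p,1),onz(im,p,z))
```

```text
4.5 [ 0.5266 -0.1832  0.2268] [ 0.0013  3.1409 -0.0004] [ 0.075   0.324   0.2161  1.7539 -0.0778  1.0712  1.8875] 0.7632530257047981
[ 0.4475 -0.1825  0.3842]
ring_red 0.78 [325.1 228.6] [ 0.5311 -0.182   0.086 ]
case_blue 0.73 [133.9 147.8] [ 0.4704 -0.3735  0.    ]
case_yellow 0.96 [490.9 245.8] [ 0.5746 -0.0038  0.    ]
cylinder_square 0.89 [423.6  26.7] [ 0.3617 -0.0907  0.    ]
```

View pics/w1.png

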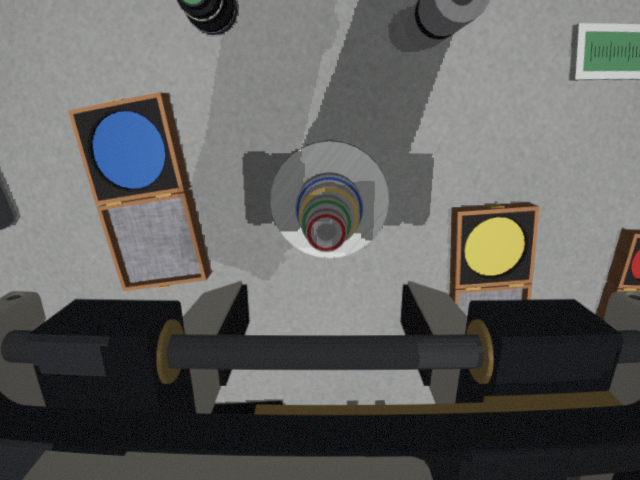

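Wrist view: the stack's red top is at (326,232), the blue nest at (129,150) and the yellow nest at (494,246).

Run:
```python
from h import *
np.set_printoptions(precision=4,suppress=True)
im=arm.get_image("wrist")
for c,p,r in [("blue",(129,150),45),("yellow",(494,246),36)]:
    pts=blob(im,c,p,r); print(c,len(pts),*circle(im,pts,.014))
for c,z,v in [("red",.104,(326,231)),("green",.086,(329,217)),("yellow",.066,(329,207)),("blue",.044,(329,203))]:
    pts=blob(im,c,v,38,60); print(c,len(pts),*circle(im,pts,z))
```

```text
blue 4542 [ 0.4719 -0.3727] 0.07471139462769398
yellow 2848 [ 0.5713 -0.0063] 0.06499477745591413
red 441 [ 0.5271 -0.1813] 0.03170730095064786
green 293 [ 0.5261 -0.1814] 0.03930549363389059
yellow 412 [ 0.5237 -0.1787] 0.05195530582323704
blue 383 [ 0.5229 -0.1784] 0.06033101018442763
```

Request:
carry_out:
  claw: [7,7,7,7,7,6,6,6,3,2.5,2.5,2.5,2.5,2.5,2.5,2.5]
  delta_pos:
    - [0,0.2,2]
    - [0,0,3]
    - [0,0,3]
    - [0,0,2.5]
    - [0,0,1.7]
    - [0,0,1]
    - [0,0,0]
    - [0,0,0]
    - [0,0,0]
    - [0,0,0]
    - [0,0,0]
    - [0,0,0]
    - [0,0,0]
    - [0,0,0]
    - [0,0,0]
    - [0,0,0]
  angular:
    - [0,0,0]
    - [0,0,0]
    - [0,0,0]
    - [0,0,0]
    - [0,0,0]
    - [0,0,0]
    - [0,0,0]
    - [0,0,0]
    - [0,0,0]
    - [0,0,0]
    - [0,0,0]
    - [0,0,0]
    - [0,0,0]
    - [0,0,0]
    - [0,0,0]
    - [0,0,0]
  force: 25

```text
clock: 6.4
position: [0.5262, -0.1808, 0.095]
ee_rot: [-0.0, 3.141, -0.0]
force: [-0.7, -0.4, 5.1]
width: 0.331
gripper_force: 25.0
```

Request:
carry_out:
  claw: [2.5,2.5,2.5,2.5,2.5,2.5,2.5]
  delta_pos:
    - [0,0,-0.3]
    - [0,0,-0.5]
    - [0,0,-1]
    - [0,0,-2]
    - [0,0,-2]
    - [0,0,-2]
    - [0,0,0]
  angular:
    - [0,0,0]
    - [0,0,0]
    - [0,0,0]
    - [0,0,0]
    - [0,0,0]
    - [0,0,0]
    - [0,0,0]

```text
clock: 7.1
position: [0.5276, -0.1813, 0.1758]
ee_rot: [-0.0, 3.137, -0.002]
force: [-0.2, -0.3, -0.5]
width: 0.328
gripper_force: 25.0
```

Run:
```python
from h import *
np.set_printoptions(precision=4,suppress=True)
s=arm.observe(); print(s["position"],s["force"])
im=arm.get_image("wrist"); save(im,"w2.png")
for c,z,v in [("red",.1815,(326,300)),("green",.086,(329,217))]:
    pts=blob(im,c,v,38,60); print(c,len(pts),*(circle(im,pts,z) if len(pts)>5 else ()))
```

```text
[ 0.5276 -0.1813  0.1758] [-0.2266 -0.3004 -0.5417]
red 856 [ 0.5269 -0.1804] 0.031241313750009353
green 352 [ 0.5225 -0.1805] 0.03813147232928471
```

View pics/w2.png

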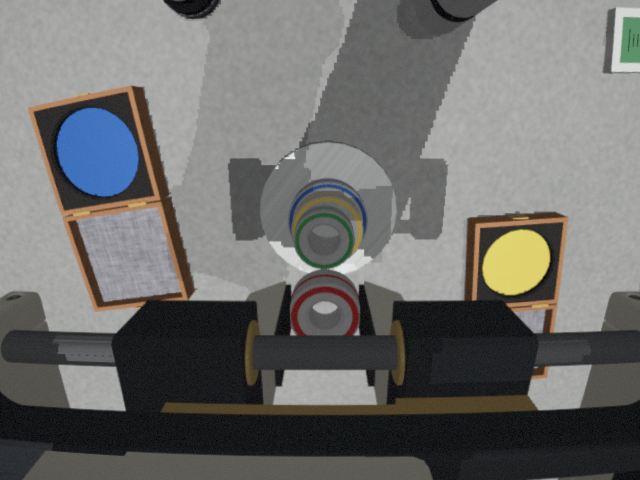

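The red ring is held level at (325,315), centred under the TCP. Next I'll carry it to the red nest.

Request:
carry_out:
  claw: [2.5,2.5,2.5,2.5,2.5,2.5,2.5,2.5,2.5,2.5,2.5,2.5,2.5,2.5,2.5,2.5,2.5,2.5,2.5]
  delta_pos:
    - [-0.3,1.5,0]
    - [-0.5,3,0]
    - [-0.7,4,0]
    - [-0.7,4,0]
    - [-0.7,4,0]
    - [-0.7,4,0]
    - [-0.7,4,0]
    - [-0.7,4,0]
    - [-0.5,3.5,0]
    - [-0.3,2,0]
    - [-0.2,1.2,0]
    - [0,0,1]
    - [0,0,3]
    - [0,0,3]
    - [0,0,3]
    - [0,0,2]
    - [0,0,1.3]
    - [0,0,0.7]
    - [0,0,0]
  angular:
    - [0,0,0]
    - [0,0,0]
    - [0,0,0]
    - [0,0,0]
    - [0,0,0]
    - [0,0,0]
    - [0,0,0]
    - [0,0,0]
    - [0,0,0]
    - [0,0,0]
    - [0,0,0]
    - [0,0,0]
    - [0,0,0]
    - [0,0,0]
    - [0,0,0]
    - [0,0,0]
    - [0,0,0]
    - [0,0,0]
    - [0,0,0]

```text
clock: 9.05
position: [0.5856, 0.1704, 0.032]
ee_rot: [-0.001, -3.141, 0.001]
force: [0.0, 0.0, -1.2]
width: 0.333
gripper_force: 25.0
```

Run:
```python
from h import *
np.set_printoptions(precision=4,suppress=True)
s=arm.observe(); print(s["clock"],s["position"],s["ee_rot"],s["force"])
for n in ("wrist","side"):
    im=arm.get_image(n); save(im,n+"3.png")
    if n=="wrist":
        pts=blob(im,"red",(325,315),38,60); print(*circle(im,pts,s["position"][2]+.0095))
```

```text
9.05 [0.5856 0.1704 0.032 ] [-0.0011 -3.1405  0.0012] [ 0.048   0.0427 -1.2347]
[0.5873 0.1716] 0.030158435301976125
```

View pics/wrist3.png

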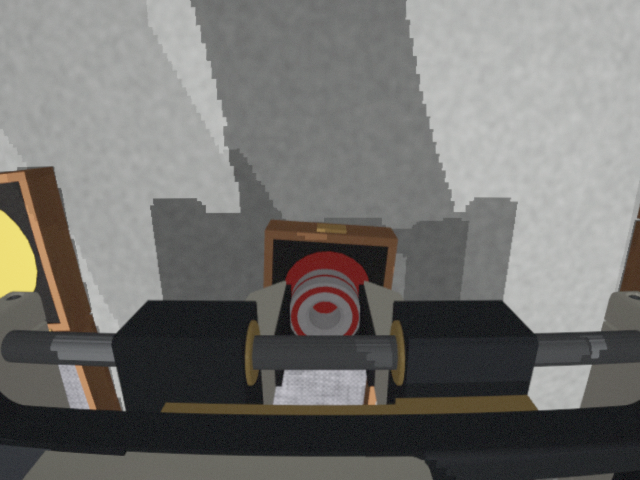

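The red ring is over the nest, held at (325,312). I'll lower it the last centimetre gently.

Request:
carry_out:
  claw: [2.5,2.5,2.5,2.5,2.5,2.5]
  delta_pos:
    - [-0.1,0,0.3]
    - [0,0,0.3]
    - [0,0,0.2]
    - [0,0,0.1]
    - [0,0,0]
    - [0,0,0]
  angular:
    - [0,0,0]
    - [0,0,0]
    - [0,0,0]
    - [0,0,0]
    - [0,0,0]
    - [0,0,0]

```text
clock: 9.75
position: [0.587, 0.1713, 0.0238]
ee_rot: [-0.0, 3.141, 0.0]
force: [-0.0, 0.1, -1.2]
width: 0.327
gripper_force: 25.0
```

Request:
carry_out:
  claw: [2.5,2.5,2.5]
  delta_pos:
    - [0,0,0.1]
    - [0,0,0.05]
    - [0,0,0]
  angular:
    - [0,0,0]
    - [0,0,0]
    - [0,0,0]

```text
clock: 10.05
position: [0.5871, 0.1713, 0.0231]
ee_rot: [-0.0, 3.141, 0.0]
force: [-2.0, -0.7, 8.0]
width: 0.334
gripper_force: 25.0
```

Contact: 8 N upward at the expected height. Now I'll release gradually and rise.

Request:
carry_out:
  claw: [3.4,3.8,4.2,4.6,5,5,6,6,6]
  delta_pos:
    - [0,0,0]
    - [0,0,0]
    - [0,0,0]
    - [0,0,0]
    - [0,0,0]
    - [0,0,-1]
    - [0,0,-4]
    - [0,0,-5]
    - [0,0,-4]
  angular:
    - [0,0,0]
    - [0,0,0]
    - [0,0,0]
    - [0,0,0]
    - [0,0,0]
    - [0,0,0]
    - [0,0,0]
    - [0,0,0]
    - [0,0,0]

```text
clock: 10.95
position: [0.5873, 0.1713, 0.1655]
ee_rot: [-0.0, 3.14, 0.001]
force: [0.7, 1.3, 0.7]
width: 0.65
gripper_force: 0.0
```

Run:
```python
from h import *
np.set_printoptions(precision=4,suppress=True)
s=arm.observe(); print(s["clock"],s["position"],s["force"])
im=arm.get_image("wrist"); save(im,"w4.png")
for r in arm.place_of("ring_red",im)[:1]: print(r["conf"],px(r["centre"]),onz(im,px(r["centre"]),.014))
im=arm.get_image("top")
pts=blob(im,"green",(404,216),30,60); print("green",*circle(im,pts,.086))
```

```text
10.95 [0.5873 0.1713 0.1655] [0.707  1.2538 0.6923]
0.88 [323.904, 222.19199999999998] [0.5893 0.1716 0.014 ]
green [ 0.5257 -0.1808] 0.03885894225827757
```

View pics/w4.png

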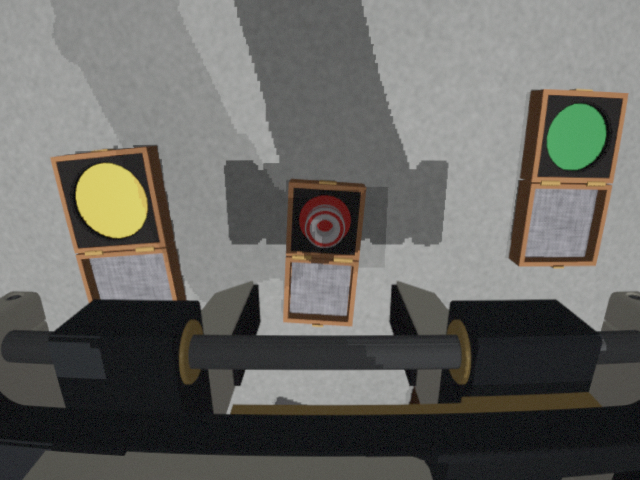

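The red ring sits in its nest at (324,224). Now the green ring.

Request:
carry_out:
  claw: [7,7,7,7,7,7,7,7,7,7,7,7,7,7,7,7,7,3.5,3.5,3.5]
  delta_pos:
    - [0.3,-1.5,0]
    - [0.5,-3,0]
    - [0.7,-4,0]
    - [0.7,-4,0]
    - [0.7,-4,0]
    - [0.7,-4,0]
    - [0.7,-4,0]
    - [0.7,-4,0]
    - [0.6,-3.5,0]
    - [0.3,-2,0]
    - [0.2,-1.2,0]
    - [0,0,1]
    - [0,0,3]
    - [0,0,2.5]
    - [0,0,1.5]
    - [0,0,0.8]
    - [0,0,0]
    - [0,0,0]
    - [0,0,0]
    - [0,0,0]
  angular:
    - [0,0,0]
    - [0,0,0]
    - [0,0,0]
    - [0,0,0]
    - [0,0,0]
    - [0,0,0]
    - [0,0,0]
    - [0,0,0]
    - [0,0,0]
    - [0,0,0]
    - [0,0,0]
    - [0,0,0]
    - [0,0,0]
    - [0,0,0]
    - [0,0,0]
    - [0,0,0]
    - [0,0,0]
    - [0,0,0]
    - [0,0,0]
    - [0,0,0]

```text
clock: 13.1
position: [0.5266, -0.1808, 0.075]
ee_rot: [-0.0, 3.14, -0.0]
force: [1.0, -0.7, 0.4]
width: 0.551
gripper_force: 0.0
```

Request:
carry_out:
  claw: [3.5,3.5,3.5,3.5,3.5]
  delta_pos:
    - [0,0,0]
    - [0,0,0]
    - [0,0,0]
    - [0,0,0]
    - [0,0,0]
  angular:
    - [0,0,0]
    - [0,0,0]
    - [0,0,0]
    - [0,0,0]
    - [0,0,0]
  force: 25

```text
clock: 13.6
position: [0.5263, -0.1809, 0.0747]
ee_rot: [0.0, 3.141, -0.0]
force: [-0.8, 0.9, 5.5]
width: 0.445
gripper_force: 25.0
```

Request:
carry_out:
  claw: [3.5,3.5,3.5,3.5,3.5,3.5,3.5,3.5,3.5,3.5,3.5,3.5,3.5,3.5,3.5,3.5,3.5,3.5,3.5,3.5]
  delta_pos:
    - [0,0,-0.3]
    - [0,0,-0.7]
    - [0,0,-2]
    - [0,0,-3]
    - [0,0,-2.5]
    - [0,1.5,-1.5]
    - [0.1,3,0]
    - [0.1,4,0]
    - [0.1,4,0]
    - [0.1,4.5,0]
    - [0.1,4.5,0]
    - [0.1,4.5,0]
    - [0.1,4.5,0]
    - [0.1,4.5,0]
    - [0.1,4.5,0]
    - [0.1,4.5,0]
    - [0,4.5,0]
    - [0,4,0]
    - [0,2.2,0]
    - [0,1,0]
  angular:
    - [0,0,0]
    - [0,0,0]
    - [0,0,0]
    - [0,0,0]
    - [0,0,0]
    - [0,0,0]
    - [0,0,0]
    - [0,0,0]
    - [0,0,0]
    - [0,0,0]
    - [0,0,0]
    - [0,0,0]
    - [0,0,0]
    - [0,0,0]
    - [0,0,0]
    - [0,0,0]
    - [0,0,0]
    - [0,0,0]
    - [0,0,0]
    - [0,0,0]

```text
clock: 15.6
position: [0.5147, 0.3792, 0.1741]
ee_rot: [0.006, -3.141, -0.001]
force: [0.2, -0.0, -1.9]
width: 0.445
gripper_force: 25.0
```

Request:
carry_out:
  claw: [3.5,3.5,3.5,3.5,3.5,3.5,3.5,3.5,3.5]
  delta_pos:
    - [0,0,0]
    - [0,0,1]
    - [0,0,3]
    - [0,0,3.5]
    - [0,0,3]
    - [0,0,2]
    - [0,0,1]
    - [0,0,0.5]
    - [0,0,0]
  angular:
    - [0,0,0]
    - [0,0,0]
    - [0,0,0]
    - [0,0,0]
    - [0,0,0]
    - [0,0,0]
    - [0,0,0]
    - [0,0,0]
    - [0,0,0]

```text
clock: 16.5
position: [0.5163, 0.3754, 0.0343]
ee_rot: [0.001, 3.141, -0.001]
force: [0.0, -0.6, -0.9]
width: 0.443
gripper_force: 25.0
```

Run:
```python
from h import *
np.set_printoptions(precision=4,suppress=True)
s=arm.observe(); print(s["clock"],s["position"],s["ee_rot"],s["force"],s["width"])
im=arm.get_image("wrist"); save(im,"w5.png")
for r in arm.place_of("ring_green",im)[:1]: print(r["conf"],px(r["centre"]),onz(im,px(r["centre"]),s["position"][2]-.0085))
```

```text
16.5 [0.5163 0.3754 0.0343] [ 0.0015  3.1415 -0.0005] [ 0.0456 -0.6293 -0.8883] 0.44309940858170344
0.69 [325.376, 294.816] [0.5164 0.3765 0.0258]
```

View pics/w5.png

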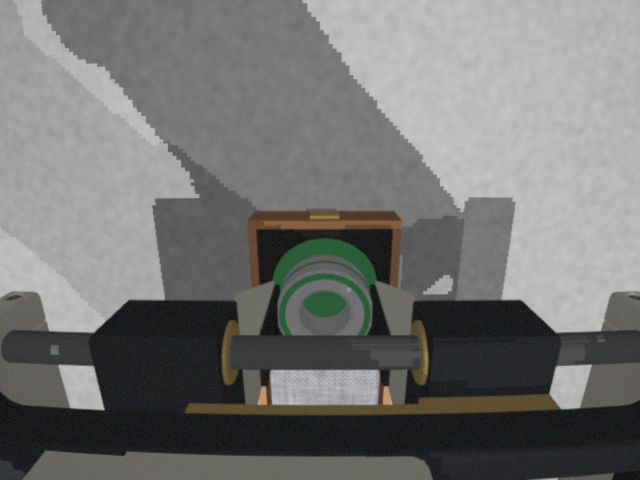

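The green ring is held over its nest at (325,310). I'll lower it.

Request:
carry_out:
  claw: [3.5,3.5,3.5,3.5,3.5,3.5,3.5]
  delta_pos:
    - [-0.1,0,0.3]
    - [0,0,0.4]
    - [0,0,0.2]
    - [0,0,0.15]
    - [0,0,0.1]
    - [0,0,0.05]
    - [0,0,0]
  angular:
    - [0,0,0]
    - [0,0,0]
    - [0,0,0]
    - [0,0,0]
    - [0,0,0]
    - [0,0,0]
    - [0,0,0]

```text
clock: 17.3
position: [0.5168, 0.3763, 0.0229]
ee_rot: [0.0, -3.142, -0.0]
force: [-1.1, -2.3, 5.4]
width: 0.445
gripper_force: 25.0
```

Request:
carry_out:
  claw: [4.4,4.8,5.2,5.6,6,6,7,8,8]
  delta_pos:
    - [0,0,0]
    - [0,0,0]
    - [0,0,0]
    - [0,0,0]
    - [0,0,0]
    - [0,0,-1]
    - [0,0,-4]
    - [0,0,-5]
    - [0,0,-4]
  angular:
    - [0,0,0]
    - [0,0,0]
    - [0,0,0]
    - [0,0,0]
    - [0,0,0]
    - [0,0,0]
    - [0,0,0]
    - [0,0,0]
    - [0,0,0]

```text
clock: 18.2
position: [0.5173, 0.3765, 0.1655]
ee_rot: [-0.0, 3.14, 0.002]
force: [1.3, 1.0, -0.7]
width: 0.847
gripper_force: 0.0
```

Run:
```python
from h import *
np.set_printoptions(precision=4,suppress=True)
s=arm.observe(); print(s["clock"],s["position"],s["force"])
im=arm.get_image("wrist"); save(im,"w6.png")
for r in arm.place_of("ring_green",im)[:1]: print(r["conf"],px(r["centre"]),onz(im,px(r["centre"]),.014))
im=arm.get_image("top")
pts=blob(im,"yellow",(404,216),30,60); print("yellow",*circle(im,pts,.066))
```

```text
18.2 [0.5173 0.3765 0.1655] [ 1.348   0.99   -0.7018]
0.63 [324.288, 221.28] [0.5185 0.3772 0.014 ]
yellow [ 0.5237 -0.1778] 0.05252260034108239
```

View pics/w6.png

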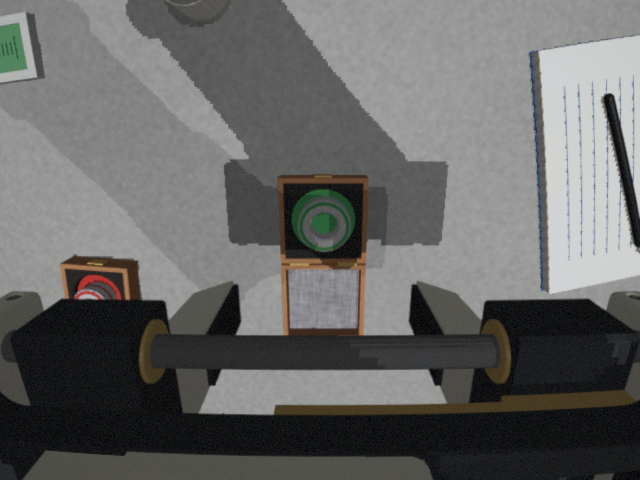

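The green ring is seated at (324,222). Now the yellow ring.

Request:
carry_out:
  claw: [8,8,8,8,8,8,8,8,8,8,8,8,8,8,8,8,8]
  delta_pos:
    - [0,-1.5,0]
    - [0,-3,0]
    - [-0.1,-4,0]
    - [-0.1,-4.5,0]
    - [-0.1,-4.5,0]
    - [-0.1,-4.5,0]
    - [-0.1,-4.5,0]
    - [-0.1,-4.5,0]
    - [-0.1,-4.5,0]
    - [0,-4.5,0]
    - [0,-4.5,0]
    - [0,-4.5,0]
    - [0,-4,0]
    - [0,-2,0]
    - [0,-0.5,0]
    - [0,0,0]
    - [0,0,0]
  angular:
    - [0,0,0]
    - [0,0,0]
    - [0,0,0]
    - [0,0,0]
    - [0,0,0]
    - [0,0,0]
    - [0,0,0]
    - [0,0,0]
    - [0,0,0]
    - [0,0,0]
    - [0,0,0]
    - [0,0,0]
    - [0,0,0]
    - [0,0,0]
    - [0,0,0]
    - [0,0,0]
    - [0,0,0]

```text
clock: 20.05
position: [0.5235, -0.1772, 0.1616]
ee_rot: [0.002, -3.14, -0.002]
force: [-0.2, -0.3, 0.3]
width: 0.869
gripper_force: 0.0
```

Run:
```python
from h import *
np.set_printoptions(precision=4,suppress=True)
s=arm.observe(); print(s["clock"],s["position"],s["force"])
im=arm.get_image("wrist"); save(im,"w7.png")
for c,z,v in [("yellow",.066,(325,225)),("blue",.044,(325,220))]:
    pts=blob(im,c,v,50,60); print(c,len(pts),*(circle(im,pts,z) if len(pts)>5 else ()))
```

```text
20.05 [ 0.5235 -0.1772  0.1616] [-0.2416 -0.3015  0.3221]
yellow 822 [ 0.5234 -0.1787] 0.052413254239916975
blue 560 [ 0.5218 -0.1783] 0.06074320314144783
```

Request:
carry_out:
  claw: [8,8,8,8,8,8,8,6,4.5,4.5,4.5,4.5,4.5,4.5,4.5,4.5]
  delta_pos:
    - [0,-0.1,1.5]
    - [0,0,3]
    - [0,0,3]
    - [0,0,2]
    - [0,0,1]
    - [0,0,0.4]
    - [0,0,0]
    - [0,0,0]
    - [0,0,0]
    - [0,0,0]
    - [0,0,0]
    - [0,0,0]
    - [0,0,0]
    - [0,0,0]
    - [0,0,0]
    - [0,0,0]
  angular:
    - [0,0,0]
    - [0,0,0]
    - [0,0,0]
    - [0,0,0]
    - [0,0,0]
    - [0,0,0]
    - [0,0,0]
    - [0,0,0]
    - [0,0,0]
    - [0,0,0]
    - [0,0,0]
    - [0,0,0]
    - [0,0,0]
    - [0,0,0]
    - [0,0,0]
    - [0,0,0]
  force: 35

```text
clock: 21.7
position: [0.5242, -0.1798, 0.0536]
ee_rot: [-0.0, 3.141, 0.0]
force: [-1.8, 1.4, 6.5]
width: 0.562
gripper_force: 35.0
```

Request:
carry_out:
  claw: [4.5,4.5,4.5,4.5,4.5,4.5,4.5,4.5,4.5,4.5,4.5,4.5,4.5,4.5,4.5,4.5,4.5,4.5,4.5,4.5]
  delta_pos:
    - [0,0,-0.3]
    - [0,0,-0.7]
    - [0,0,-2]
    - [0,0,-3]
    - [0,0,-2.5]
    - [-0.3,1,-1.5]
    - [-0.7,2.5,0]
    - [-1,3.5,0]
    - [-1,3.5,0]
    - [-0.8,3,0]
    - [-0.6,2.5,0]
    - [-0.3,1.3,0]
    - [0,0,0]
    - [0,0,1]
    - [0,0,3]
    - [0,0,3]
    - [0,0,3]
    - [0,0,1.5]
    - [0,0,0.5]
    - [0,0,0]
  angular:
    - [0,0,0]
    - [0,0,0]
    - [0,0,0]
    - [0,0,0]
    - [0,0,0]
    - [0,0,0]
    - [0,0,0]
    - [0,0,0]
    - [0,0,0]
    - [0,0,0]
    - [0,0,0]
    - [0,0,0]
    - [0,0,0]
    - [0,0,0]
    - [0,0,0]
    - [0,0,0]
    - [0,0,0]
    - [0,0,0]
    - [0,0,0]
    - [0,0,0]

```text
clock: 23.7
position: [0.5703, -0.0084, 0.0325]
ee_rot: [-0.003, -3.14, 0.001]
force: [0.3, 0.0, -2.4]
width: 0.559
gripper_force: 35.0
```

Run:
```python
from h import *
np.set_printoptions(precision=4,suppress=True)
s=arm.observe(); print(s["clock"],s["position"],s["ee_rot"],s["force"],s["width"])
im=arm.get_image("wrist"); save(im,"w8.png")
for r in arm.place_of("ring_yellow",im)[:1]: print(r["conf"],px(r["centre"]),onz(im,px(r["centre"]),s["position"][2]-.0096))
```

```text
23.7 [ 0.5703 -0.0084  0.0325] [-0.0029 -3.14    0.0013] [ 0.2861  0.0443 -2.4278] 0.5592037373555693
0.81 [321.088, 296.688] [ 0.5719 -0.0095  0.0229]
```

View pics/w8.png

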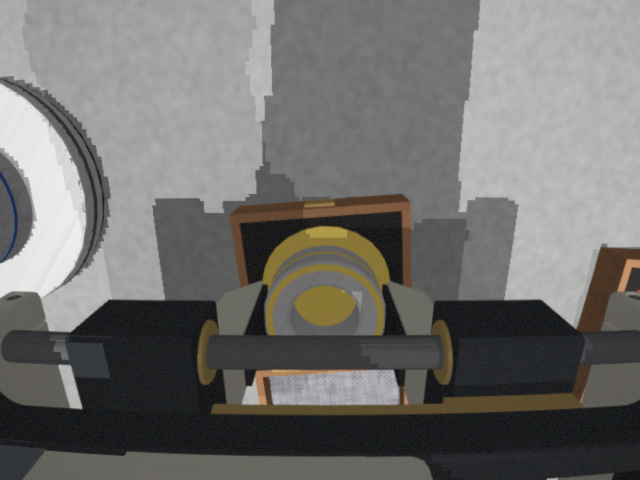

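The yellow ring is held over its nest at (325,310). I'll nudge it +1.5 mm in y and lower it.

Request:
carry_out:
  claw: [4.5,4.5,4.5,4.5,4.5,4.5,4.5]
  delta_pos:
    - [0,0.15,0.2]
    - [0,0,0.3]
    - [0,0,0.2]
    - [0,0,0.15]
    - [0,0,0.05]
    - [0,0,0]
    - [0,0,0]
  angular:
    - [0,0,0]
    - [0,0,0]
    - [0,0,0]
    - [0,0,0]
    - [0,0,0]
    - [0,0,0]
    - [0,0,0]

```text
clock: 24.5
position: [0.571, -0.0053, 0.0242]
ee_rot: [-0.0, 3.142, -0.0]
force: [-0.1, 0.9, -2.3]
width: 0.561
gripper_force: 35.0
```

Request:
carry_out:
  claw: [4.5,4.5,4.5]
  delta_pos:
    - [0,-0.1,0.1]
    - [0,0,0.05]
    - [0,0,0]
  angular:
    - [0,0,0]
    - [0,0,0]
    - [0,0,0]

```text
clock: 24.8
position: [0.5712, -0.0057, 0.0236]
ee_rot: [-0.001, 3.141, 0.001]
force: [-2.6, 1.1, 9.4]
width: 0.563
gripper_force: 35.0
```

Contact at the expected height. I'll release and rise.

Request:
carry_out:
  claw: [5.4,5.8,6.2,6.6,7,7,8,8.5,9]
  delta_pos:
    - [0,0,0]
    - [0,0,0]
    - [0,0,0]
    - [0,0,0]
    - [0,0,0]
    - [0,0,-1]
    - [0,0,-4]
    - [0,0,-5]
    - [0,0,-4]
  angular:
    - [0,0,0]
    - [0,0,0]
    - [0,0,0]
    - [0,0,0]
    - [0,0,0]
    - [0,0,0]
    - [0,0,0]
    - [0,0,0]
    - [0,0,0]

```text
clock: 25.7
position: [0.5712, -0.0064, 0.1658]
ee_rot: [0.0, 3.14, 0.0]
force: [1.5, 2.0, 0.3]
width: 0.954
gripper_force: 0.0
```

Run:
```python
from h import *
np.set_printoptions(precision=4,suppress=True)
s=arm.observe(); print(s["clock"],s["position"],s["force"])
im=arm.get_image("wrist"); save(im,"w9.png")
for r in arm.place_of("ring_yellow",im)[:1]: print(r["conf"],px(r["centre"]),onz(im,px(r["centre"]),.014))
im=arm.get_image("top")
pts=blob(im,"blue",(404,216),30,60); print("blue",*circle(im,pts,.044))
```

```text
25.7 [ 0.5712 -0.0064  0.1658] [1.5145 1.9746 0.3437]
0.56 [325.12, 224.208] [ 0.5751 -0.0051  0.014 ]
blue [ 0.5233 -0.1774] 0.06145076502313646
```

View pics/w9.png

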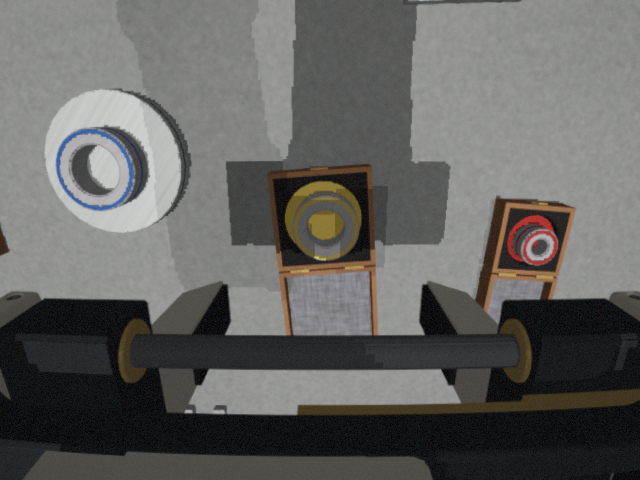

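The yellow ring is seated at (325,222). Now the blue ring.

Request:
carry_out:
  claw: [9,9,9,9,9,9,9,9,9,9]
  delta_pos:
    - [0.3,-1,0]
    - [0.6,-2.2,0]
    - [1,-3.5,0]
    - [1,-3.5,0]
    - [1,-3.5,0]
    - [0.6,-2.2,0]
    - [0.3,-1,0]
    - [0,-0.3,0]
    - [0,0,0]
    - [0,0,0]
  angular:
    - [0,0,0]
    - [0,0,0]
    - [0,0,0]
    - [0,0,0]
    - [0,0,0]
    - [0,0,0]
    - [0,0,0]
    - [0,0,0]
    - [0,0,0]
    - [0,0,0]

```text
clock: 26.85
position: [0.5234, -0.1766, 0.1624]
ee_rot: [0.003, -3.141, -0.001]
force: [-0.4, -0.1, 0.4]
width: 0.98
gripper_force: 0.0
```

Run:
```python
from h import *
np.set_printoptions(precision=4,suppress=True)
s=arm.observe(); print(s["clock"],s["position"],s["joints"])
im=arm.get_image("wrist")
for c,z,v in [("blue",.044,(325,220))]:
    pts=blob(im,c,v,60,60); print(c,len(pts),*(circle(im,pts,z) if len(pts)>5 else ()))
```

```text
26.85 [ 0.5234 -0.1766  0.1624] [ 0.0879  0.3817  0.1887  1.8444 -0.0885  0.924   1.8898]
blue 928 [ 0.5232 -0.1786] 0.06206537165411991
```

Request:
carry_out:
  claw: [9,9,9,9,9,9,9,9,7,5.5,5.5,5.5,5.5,5.5,5.5,5.5,5.5]
  delta_pos:
    - [0,-0.15,1.5]
    - [0,0,3]
    - [0,0,3]
    - [0,0,3]
    - [0,0,1.5]
    - [0,0,0.8]
    - [0,0,0.4]
    - [0,0,0]
    - [0,0,0]
    - [0,0,0]
    - [0,0,0]
    - [0,0,0]
    - [0,0,0]
    - [0,0,0]
    - [0,0,0]
    - [0,0,0]
    - [0,0,0]
  angular:
    - [0,0,0]
    - [0,0,0]
    - [0,0,0]
    - [0,0,0]
    - [0,0,0]
    - [0,0,0]
    - [0,0,0]
    - [0,0,0]
    - [0,0,0]
    - [0,0,0]
    - [0,0,0]
    - [0,0,0]
    - [0,0,0]
    - [0,0,0]
    - [0,0,0]
    - [0,0,0]
    - [0,0,0]
  force: 40

```text
clock: 28.6
position: [0.5233, -0.1797, 0.0311]
ee_rot: [-0.0, 3.141, 0.0]
force: [-1.2, 1.4, 6.3]
width: 0.681
gripper_force: 40.0
```

Request:
carry_out:
  claw: [5.5,5.5,5.5,5.5,5.5,5.5,5.5,5.5,5.5,5.5,5.5,5.5,5.5,5.5,5.5,5.5,5.5,5.5,5.5,5.5]
  delta_pos:
    - [0,0,-0.3]
    - [0,0,-0.7]
    - [0,0,-2]
    - [0,0,-3]
    - [0,0,-2.5]
    - [0.3,-1,-1.5]
    - [0.6,-2.5,0]
    - [1,-3.5,0]
    - [1,-4,0]
    - [1,-3.5,0]
    - [0.7,-2.7,0]
    - [0.4,-1.5,0]
    - [0.1,-0.6,0]
    - [0,0,0.5]
    - [0,0,1.5]
    - [0,0,3]
    - [0,0,2.5]
    - [0,0,1.3]
    - [0,0,0.5]
    - [0,0,0]
  angular:
    - [0,0,0]
    - [0,0,0]
    - [0,0,0]
    - [0,0,0]
    - [0,0,0]
    - [0,0,0]
    - [0,0,0]
    - [0,0,0]
    - [0,0,0]
    - [0,0,0]
    - [0,0,0]
    - [0,0,0]
    - [0,0,0]
    - [0,0,0]
    - [0,0,0]
    - [0,0,0]
    - [0,0,0]
    - [0,0,0]
    - [0,0,0]
    - [0,0,0]

```text
clock: 30.6
position: [0.4724, -0.3719, 0.0375]
ee_rot: [0.002, -3.141, -0.001]
force: [0.3, 0.3, -3.6]
width: 0.68
gripper_force: 40.0
```

Run:
```python
from h import *
np.set_printoptions(precision=4,suppress=True)
s=arm.observe(); print(s["clock"],s["position"],s["ee_rot"],s["force"],s["width"])
im=arm.get_image("wrist"); save(im,"w10.png")
for r in arm.place_of("ring_blue",im)[:1]: print(r["conf"],px(r["centre"]),onz(im,px(r["centre"]),s["position"][2]-.011))
```

```text
30.6 [ 0.4724 -0.3719  0.0375] [ 0.0019 -3.1413 -0.0011] [ 0.2645  0.3481 -3.5624] 0.6795758933944994
```

View pics/w10.png

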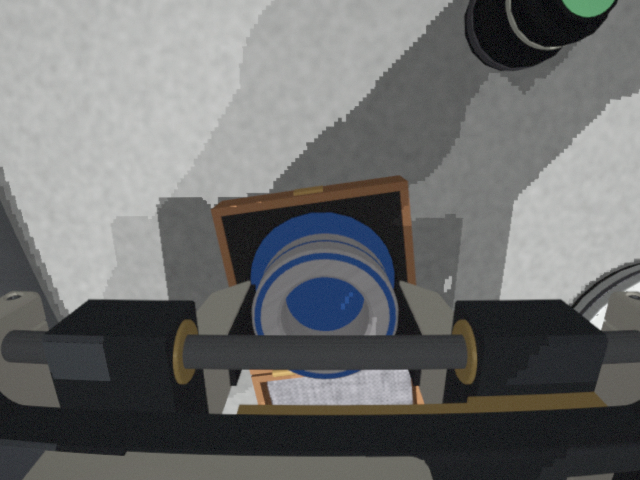

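The blue ring is centred over the blue nest at (325,312). It is about 12 mm from the floor.

Request:
carry_out:
  claw: [5.5,5.5,5.5,5.5,5.5,5.5,5.5]
  delta_pos:
    - [0,0,0.3]
    - [0,0,0.3]
    - [0,0,0.3]
    - [0,0,0.15]
    - [0,0,0.1]
    - [0,0,0]
    - [0,0,0]
  angular:
    - [0,0,0]
    - [0,0,0]
    - [0,0,0]
    - [0,0,0]
    - [0,0,0]
    - [0,0,0]
    - [0,0,0]

```text
clock: 31.4
position: [0.472, -0.3728, 0.0262]
ee_rot: [-0.0, 3.142, 0.0]
force: [-0.2, -0.4, -3.4]
width: 0.681
gripper_force: 40.0
```

Request:
carry_out:
  claw: [5.5,5.5,5.5]
  delta_pos:
    - [0,0,0.1]
    - [0,0,0.05]
    - [0,0,0]
  angular:
    - [0,0,0]
    - [0,0,0]
    - [0,0,0]

```text
clock: 31.7
position: [0.4722, -0.3729, 0.0252]
ee_rot: [-0.0, 3.141, -0.0]
force: [-1.9, 1.5, 3.6]
width: 0.682
gripper_force: 40.0
```

Contact. I'll release and rise.

Request:
carry_out:
  claw: [6.5,6.9,7.3,7.7,8.1,8.5,9,9,9,9,9]
  delta_pos:
    - [0,0,0]
    - [0,0,0]
    - [0,0,0]
    - [0,0,0]
    - [0,0,0]
    - [0,0,-1]
    - [0,0,-4]
    - [0,0,-5]
    - [0,0,-5]
    - [0,0,-2]
    - [0,0,0]
  angular:
    - [0,0,0]
    - [0,0,0]
    - [0,0,0]
    - [0,0,0]
    - [0,0,0]
    - [0,0,0]
    - [0,0,0]
    - [0,0,0]
    - [0,0,0]
    - [0,0,0]
    - [0,0,0]

```text
clock: 32.8
position: [0.4737, -0.3742, 0.1995]
ee_rot: [0.0, 3.135, -0.006]
force: [1.5, -0.7, -0.4]
width: 0.981
gripper_force: 0.0
```

Run:
```python
from h import *
np.set_printoptions(precision=4,suppress=True)
s=arm.observe(); print(s["clock"],s["position"],s["width"])
im=arm.get_image("wrist"); save(im,"w11.png")
t=arm.get_image("top"); cv2.imwrite("pics/t11.png",cv2.resize(t["frame"][150:330,110:530,::-1],None,fx=1.8,fy=1.8,interpolation=cv2.INTER_CUBIC))
cv2.imwrite("pics/f11.png",np.vstack([cv2.resize(im["frame"][60:320,60:560,::-1],(756,300)),cv2.imread("pics/t11.png")[:300,:756]]))
for l in ("ring_blue","ring_yellow","ring_green","ring_red"):
    for i in (im,t):
        for r in arm.place_of(l,i)[:1]: print(l,r["conf"],onz(i,px(r["centre"]),.014))
for l,z in [("cylinder_square",.1),("glass_scale",.01)]:
    r=arm.trace(l,t)[0]["region"]; y,x=np.nonzero(r); print(l,onz(t,[x.mean(),y.mean()],z/2))
```

```text
32.8 [ 0.4737 -0.3742  0.1995] 0.9810036491182462
ring_blue 0.67 [ 0.4765 -0.3713  0.014 ]
ring_blue 0.83 [ 0.4719 -0.3754  0.014 ]
ring_yellow 0.9 [ 0.5825 -0.0081  0.014 ]
ring_green 0.5 [0.5214 0.3806 0.014 ]
ring_red 0.74 [0.5851 0.1781 0.014 ]
cylinder_square [ 0.3605 -0.0892  0.05  ]
glass_scale [0.3758 0.0989 0.005 ]
```

View pics/f11.png

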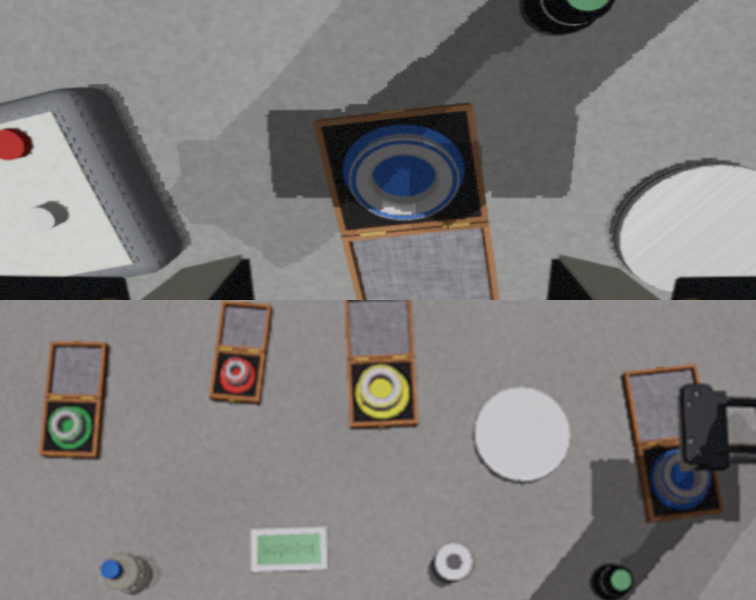

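All four rings lie flat in their own nests. The plate is empty, and the cylinder square and glass scale haven't moved. I'm handing the job in.

```bash
python3 -c "
from cell import arm
print(arm.sign_off())"
```

```text
the job is handed in; nothing more can be done
None
```

All four ring gauges are lying in their own nests and the job is handed in at about 33 s of the 96 s allowed; the cylinder square and glass scale stayed in place, and the hand-in returned no verdict.

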